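# Hang the basket and lock the pull-out rail at its mark

## Task

Hang the small black basket by its wooden handle bar on the hook of the pull-out rail and let go of it. Then pull the sprung sliding arm out by its black crossbar until the yellow pointer stands on the red mark, and while holding it there squeeze the orange cam lever shut against the arm; do not shut the lever away from the mark. Finish still holding the arm at the mark with the lever fully shut and the basket on the hook, and leave the jars, cans, bottle and box where they stand.

Things in the scene. Friction and masses are not known exactly. Their poses are not given: they have to be found in the camera images.
- basket: Loose black basket, about 0.16 kg, bin 75 (x) x 112 (y) x 45 mm high. Stiff upright handle: 6 mm steel uprights at y = +-52 mm, x = 0, carry a brown wooden bar 9 x 9 mm thick, 110 mm long along the basket's y, centre line 150 mm above the underside (window below it about 98 mm wide, 100 mm high). Origin: centre of its underside, z up.
- bail_mid (a point): Middle of the wooden handle bar, on its centre line. To leave the window's middle free for the hook, take the bar about 30 mm to one side.
- stand: Fixed stand of the pull-out rail: grey post 30 x 40 mm, 192 mm high, on a 130 x 130 mm base plate. Origin: on the table under the post. The rail is level, 170 mm above the table; the pull-out direction is the stand's -x; its y is level, across the rail. A white scale strip 16 mm wide lies beside the rail at y = -30 mm, x = -5 to -100 mm, top at 174 mm.
- slide_tube: Sliding arm, axes as the stand's, origin on the rail axis (over the stand's origin at the start, pushed in); slides up to 80 mm along -x. Square tube 20 x 20 mm, x = -25 to -190 mm. Pointer at x = -35, lever hinge at -110, crossbar at -155 mm, hook beyond -190 mm. A spring always pulls it in with 5 N (in) to 9 N (out): it runs back unless held, also with the lever shut.
- crossbar (a point): Centre of the black round crossbar of the sliding arm, 12 mm thick, reaching 47 mm to either side along the stand's y, level with the tube. Pull it from its post side, one finger on each side of the tube; the tube is free to be straddled from above for the 40 mm between the crossbar and the lever's hinge.
- hook_seat (a point): Where the bar's underside rests on the hook, 202 mm above the table. The hook is an 8 mm steel rod towards the stand's -x, its tip turned up to 222 mm height 27 mm ahead of this point; a plate 16 mm wide, 215 mm high, stands 17 mm behind it. The bar comes over the tip from the -x side, lying along the stand's y, and is lowered behind it; its centre then is 4.5 mm above this point.
- cam_lever (a joint): Orange cam lever, rad: 0 = shut, flat along the tube's +y side; 0.36 to 0.5 at the start. Upright hinge at x = -110, y = 14.5 mm of the arm; paddle 36 mm long (towards the crossbar), 6 mm thick, 18 mm high, swings out to +y, its tip up to 35 mm from the tube's axis. Stays where left; 1 to 2 N at the tip moves it. Shut, tube and lever together reach from y = -10 to +17.5 mm.
- lever_tip (a point): Outer face of the lever near its free end.
- pointer (a point): Tip of the yellow pointer on the sliding arm, above the scale strip.
- mark_mid (a point): Middle of the red mark, 7 mm wide, on the scale strip 35 to 58 mm farther along the stand's -x than the pointer at the start; axes parallel to the stand's. The pointer is on the mark when its x in this frame is 0.
- sugar_jar: White jar with black lid, 84 mm across, 130 mm high; a bystander to leave in place. Origin: centre of its underside.
- amber_jar: Amber jar with black lid, 76 mm across, 110 mm high; a bystander to leave in place. Origin: centre of its underside.
- red_can: Red can, 68 mm across, 100 mm high; a bystander to leave in place. Origin: centre of its underside.
- green_can: Green can, 68 mm across, 100 mm high; a bystander to leave in place. Origin: centre of its underside.
- oil_bottle: Green bottle, 60 mm across, 220 mm high; a bystander to leave in place. Origin: centre of its underside.
- tea_box: Blue box, 60 x 100 mm, 80 mm high; a bystander to leave in place. Origin: centre of its underside.
Things that resemble listed ones, but are neither listed nor needed, are in the scene too. What is shaped like the basket but green is not meant.

How it is judged:
By the outcome, as a careful person would: the job done as asked, in the order asked, and still so for the second after the job is handed in, while the arm keeps its last pose, push and grip.
It also fails if it takes over 64 s, if anything falls off the work surface, if the arm or the gripper's body presses on something with over 40 N, if the wrist force passes 120 N, or if a joint passes its speed limit or range.

## Robot

A 7-joint arm with a two-finger parallel gripper is mounted at the origin on the work surface. World frame = base frame: x ahead of the robot, y to its left, z up, the work surface at z = 0. Lengths are in m, angles in rad, forces in N, time in s.
With the tool pointing down it reaches from about 0.35 to 0.9 m from the base axis. Payload 7.2 kg.
Tool frame: the origin (TCP) lies at the centre of the arm's flange, where the gripper is bolted on; the fingertips stand 173 mm ahead of it and the grasp point (between the pads) lies 155 mm ahead of it (manip.finger_overhang is the distance from the TCP to the fingertips, in m); z points along the fingers, y is the line along which they close (so a half turn about z gives the same grasp; the last joint's range is limited). The gripper opens to 85 mm and grips with 20 to 120 N. Pads are 22 mm wide; open, the fingers measure 114 mm over their backs; the gripper's body (76 mm by 85 mm) begins 54 mm behind the grasp point. The pads swing forward as they close: fully open they stand 13 mm farther back than shut.
Start: joints at [1.165, 0.411, -0.013, 1.596, 0.006, 1.134, -0.082], TCP at [0.207, -0.59, 0.405] pointing down, gripper open.
Joint ranges: [-2.95, 2.95], [-0.29, 1.99], [-1.47, 1.44], [0.14, 2.54], [-1.03, 4.17], [0.13, 1.85], [-2.86, 2.86]. Speed limits (rad/s): [2.39, 2.39, 3.01, 3.01, 3.14, 3.14, 3.14].

## Interface

Orientations are given as a unit quaternion [x, y, z, w].
In Python, from rig import manip gives the robot as it stands.
- The arm moves only by the tool move_arm, never from a script. Its argument "motion" is a list of rows, each a list of 7 numbers: the turn, a rotation vector about the tool's x, y, z in degrees, then the shift along the tool's x, y, z in mm, then the closure in counts, from 0 (fully open) to 255 (shut). A call has exactly 8 rows; each row is the pose to reach, as a shift and turn from the pose commanded when the call began, along the tool's axes at that moment; what a row does not reach only later rows make up. A row lasts 1/10 s, in which the tool goes at most 50 mm and 8.59 degrees, less where a joint would pass 70% of its speed; a pose out of reach is approached as far as the arm can. A call with a gripper value outside its range is refused whole. The fingers move at their own pace and stop on an object; "squeeze" is the grip in N (left out, the last holds). Time passes only in rows, so rows that repeat a pose let the fingers close, or fill a call up. It gives the time, the measured TCP pose, the force, the opening and the grip force at its end, in the units of the state.
- manip.state(): the state, without advancing time (a new reading comes with each control period).
- manip.grab_frame(name): name is "scene" or "top" or "wrist"; returns a dict with "pixels" (480x640x3 uint8, red, green, blue), "fx", "fy", "cx", "cy" (pixels), "origin" and "attitude" of the camera in the world; the wrist camera has in their place "tool_from_camera" (4x4, takes a point from camera to tool coordinates, whose origin is the TCP and whose axes are the flange's). Camera axes: x right, y up, looking along -z (the intrinsics and any distortion apply to the point x, -y, -z); pixel columns grow to the right and rows downward; lengths in m; the calibration is good to about 2 mm. The wrist camera is an equidistant fisheye: a pixel r from the principal point sees the ray r / f radians off the axis. A picture is of the moment at which its call begins: read the wrist's pose just before it. There is no depth.
- manip.job_done(): hands the job in; it is judged then, once.
The state is a dict: "time_s": time; "joint_pos": joint angles; "qd": joint speeds; "joint_torque": joint torques, N m; "ee_pos": TCP position; "tcp_rot": TCP orientation; "force": force on the tool from outside, world axes, zero at the start; "moment": the same for the moment, N m; "opening": opening from 0.0 (shut) to 1.0 (fully open); "grip_force": force on a finger pad.
Only numpy, scipy, OpenCV 4.12 (cv2) and the standard library are available. Lean on these libraries where they do the work, as an engineer would, in place of code of your own. Each camera call takes 0.05 s, during which the arm holds its last target. There are 200 camera calls.

## Working session

There is one attempt and no reset: what is moved stays moved. The work goes in short steps, Python scripts to look and compute and a tool call to move; the robot and the scene stay as the last step left them, time stands still between calls to the robot, and variables do not carry over. Pictures are saved under pics/ and viewed, at most 10 in all, crops included, and the job is handed in when it is done.

Besides the shell and the picture viewer there is one more tool, called as a command line: name --pt "numbers of a row" for each row, then --argument value for the rest. move_arm: Moves the arm, as the interface text tells. Its arguments: {"type":"object","properties":{"motion":{"type":"array","items":{"type":"array","items":{"type":"number"}}},"squeeze":{"type":"number"}},"required":["motion"]}

```bash
ls; mkdir -p pics; python3 - <<'E'
from rig import manip
import cv2,pickle
print(manip.state())
for n in("scene","top"):
    f=manip.grab_frame(n); cv2.imwrite(f"pics/{n}0.png",f["pixels"][:,:,::-1]); pickle.dump(f,open(f"{n}0.pkl","wb"))
    print({k:v for k,v in f.items() if k!="pixels"})
E
```

```text
pics
{'time_s': 0.0, 'joint_pos': array([ 1.16479048,  0.411926  , -0.01273729,  1.59700003,  0.00559094,
        1.13428106, -0.08218222]), 'qd': array([ 0.00129039, -0.00066832,  0.00186775,  0.000313  , -0.00085061,
       -0.00184532, -0.00062172]), 'joint_torque': array([-1.04587789e-04, -6.00626636e+01,  6.81898613e-01, -2.99413115e+01,
        1.37452036e-02,  1.05546121e-02,  3.58682470e-06]), 'ee_pos': array([ 0.20706641, -0.58949576,  0.40385446]), 'tcp_rot': array([ 9.85764302e-01,  1.68131250e-01, -1.78381033e-04, -7.69091266e-04]), 'force': array([ 0.22528237, -0.10346869, -0.09215146]), 'moment': array([ 0.01335611, -0.01151413,  0.00189758]), 'grip_force': 0.0, 'opening': 1.0001786681900402}
{'fx': 471.4428950065799, 'fy': 471.4428950065799, 'cx': 321.3025419180693, 'cy': 245.02800797515636, 'origin': array([1.00136479, 0.24229451, 1.08692951]), 'attitude': array([0.1317322 , 0.21884131, 0.81746592, 0.51624082])}
{'fx': 447.9866395818523, 'fy': 447.9866395818523, 'cx': 323.4723979500285, 'cy': 240.50560977671918, 'origin': array([4.39262277e-01, 8.30951797e-04, 1.09245083e+00]), 'attitude': array([-0.02387116,  0.03015594,  0.70877   , -0.70439042])}
```

View pics/scene0.png

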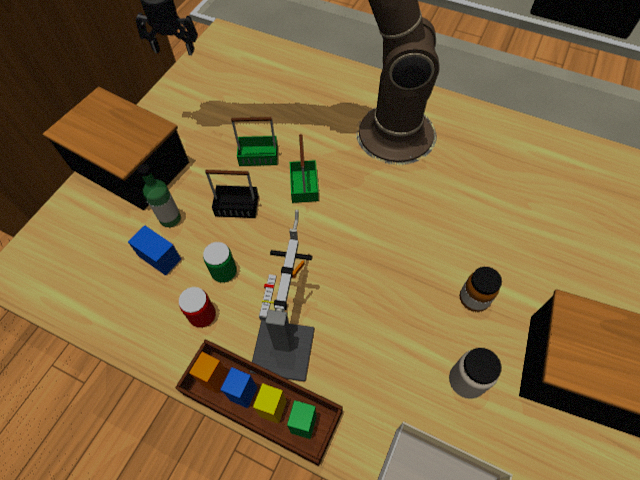

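View pics/top0.png

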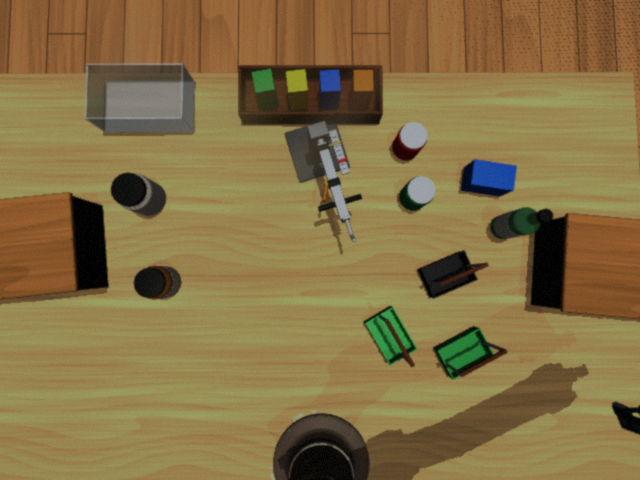

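The scene view shows the black basket at about (235,195). The stand post is at (280,330), the crossbar at (290,255), and the hook at (296,215). In the top view the basket is at (447,275), the crossbar at (340,202), the hook tip at (352,240) and the scale at (340,150).

```bash
cat > h.py <<'E'
import numpy as np,cv2,pickle
from scipy.spatial.transform import Rotation as R
def ray(f,u,v):
    d=np.array([(u-f["cx"])/f["fx"],-(v-f["cy"])/f["fy"],-1.])
    d=R.from_quat(f["attitude"]).apply(d); return f["origin"],d/np.linalg.norm(d)
def onz(f,u,v,z):
    o,d=ray(f,u,v); return o+d*(z-o[2])/d[2]
def tri(f,p,g,q):
    o,d=ray(f,*p);o2,d2=ray(g,*q)
    A=np.stack([d,-d2],1); t=np.linalg.lstsq(A,o2-o,rcond=None)[0]
    a,b=o+t[0]*d,o2+t[1]*d2; return (a+b)/2,np.linalg.norm(a-b)
def proj(f,P):
    p=R.from_quat(f["attitude"]).inv().apply(np.asarray(P)-f["origin"])
    return f["cx"]+f["fx"]*p[...,0]/-p[...,2], f["cy"]-f["fy"]*p[...,1]/-p[...,2]
E
python3 - <<'E'
from h import *
t=pickle.load(open("top0.pkl","rb"))["pixels"][:,:,::-1];s=pickle.load(open("scene0.pkl","rb"))["pixels"][:,:,::-1]
z=lambda im,x,y,w,h,k:cv2.resize(im[y:y+h,x:x+w],None,fx=k,fy=k,interpolation=cv2.INTER_CUBIC)
a=z(t,290,115,100,150,4); b=z(s,240,200,80,150,4)
c=z(t,410,240,80,60,4)
out=np.zeros((600,800,3),np.uint8); out[:,:400]=a; out[:,400:720]=b
cv2.imwrite("pics/c1.png",out)
o=np.zeros((600,800,3),np.uint8); o[:360,:480]=z(t,410,240,80,60,6); o[:360,480:800]=z(s,195,160,80,90,4)[:,:320]
cv2.imwrite("pics/c2.png",o)
E
```

```text
(no output)
```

View pics/c1.png

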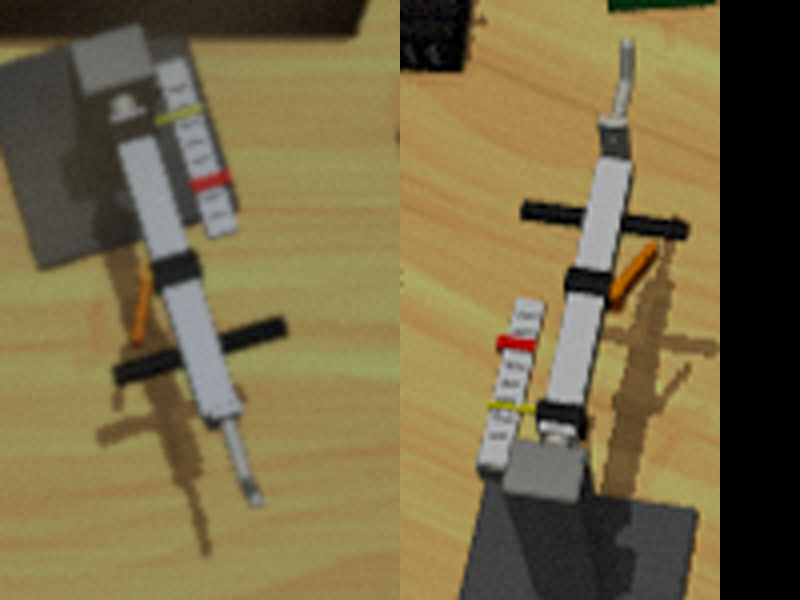

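View pics/c2.png

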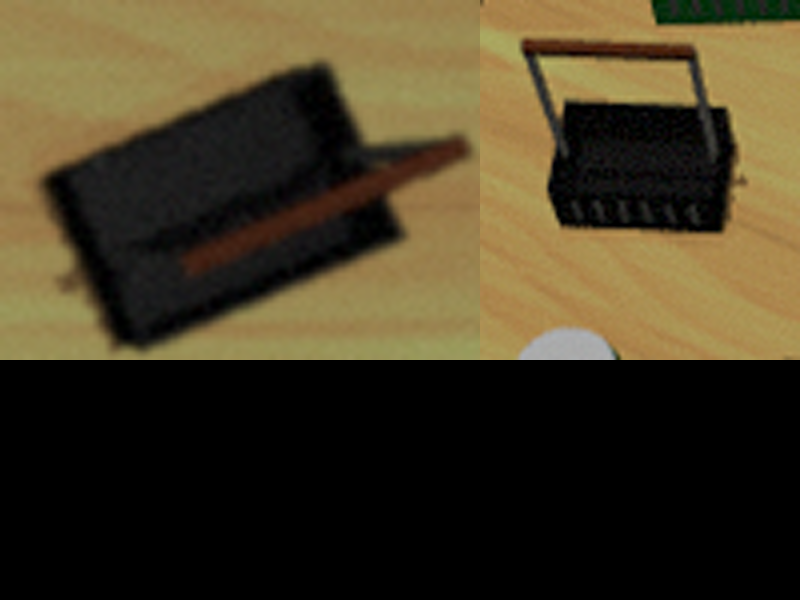

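```bash
python3 - <<'E'
from h import *
t=pickle.load(open("top0.pkl","rb"));s=pickle.load(open("scene0.pkl","rb"))
np.set_printoptions(precision=4,suppress=True)
T=lambda a,b:(a/4+290,b/4+115); S=lambda a,b:((a-400)/4+240,b/4+200)
pr={"xb+":((116,376),(687,230)),"xb-":((285,327),(525,211)),"tip":((257,500),(628,42)),"tubeend":((221,415),(614,158)),"ptr":((178,116),(512,407)),"mark":((211,183),(517,344))}
for k,(a,b) in pr.items(): print(k,tri(t,T(*a),s,S(*b)))
print("xb z.17",onz(t,*T(116,376),.17),onz(t,*T(285,327),.17))
print("ptr,mark",onz(t,*T(180,116),.176),onz(t,*T(211,183),.174),onz(s,*S(512,407),.176),onz(s,*S(517,344),.174))
B=lambda a,b:(a/6+410,b/6+240);C=lambda a,b:((a-480)/4+195,b/4+160)
for a,b in (((188,265),(693,52)),((467,147),(524,46))):print("bar",tri(t,B(*a),s,C(*b)),onz(t,*B(*a),.1545),onz(s,*C(*b),.1545))
E
```

```text
xb+ (array([0.5748, 0.0024, 0.1718]), np.float64(0.002451495467891398))
xb- (array([ 0.6006, -0.0857,  0.1676]), np.float64(0.0029107999666069238))
tip (array([ 0.5061, -0.0661,  0.2209]), np.float64(0.002457470790992086))
tubeend (array([ 0.5537, -0.0523,  0.1777]), np.float64(0.0007308745532016557))
ptr (array([ 0.7101, -0.0313,  0.1791]), np.float64(0.001053111846154848))
mark (array([ 0.6758, -0.0481,  0.174 ]), np.float64(0.0016552149627660478))
xb z.17 [0.5755 0.0013 0.17  ] [ 0.6008 -0.0869  0.17  ]
ptr,mark [ 0.7112 -0.0329  0.176 ] [ 0.6761 -0.0489  0.174 ] [ 0.7089 -0.0317  0.176 ] [ 0.6755 -0.0473  0.174 ]
bar (array([ 0.4176, -0.2531,  0.1508]), np.float64(0.002664205887536357)) [ 0.4181 -0.2534  0.1545] [ 0.4195 -0.2498  0.1545]
bar (array([ 0.4581, -0.3525,  0.15  ]), np.float64(0.002847163934118984)) [ 0.4586 -0.3523  0.1545] [ 0.4604 -0.3482  0.1545]
```

Both views agree to within 3 mm. The basket bar's middle is at about (0.4385,-0.302), along -67.8°. The crossbar's centre is at (0.588,-0.042) and the stand's yaw is about 16.3°. The hook seat is at about (0.532,-0.058).

```bash
cat >> h.py <<'E'
def delta(st,pos,phi):
    """tool-frame turn (deg) and shift (mm) to TCP pos, tool down, tool x at phi deg"""
    r=R.from_quat(st["tcp_rot"]); a=np.radians(phi)
    g=R.from_matrix(np.array([[np.cos(a),np.sin(a),0],[np.sin(a),-np.cos(a),0],[0,0,-1]]))
    w=(r.inv()*g).as_rotvec(degrees=True); d=r.inv().apply(np.asarray(pos)-st["ee_pos"])*1000
    print("turn",w.round(1),"shift",d.round(1))
E
python3 - <<'E'
from h import *
from rig import manip
delta(manip.state(),[.427,-.274,.42],112.2)
E
```

```text
turn [ -0.1  -0.1 -92.8] shift [ 312.1 -224.8  -15.8]
```

move_arm --pt "0 0 -8 20 -14 -2 0" --pt "0 0 -16 48 -34 -4 0" --pt "0 0 -24 76 -54 -6 0" --pt "0 0 -32 104 -74 -8 0" --pt "0 0 -40 132 -94 -10 0" --pt "0 0 -48 160 -114 -12 0" --pt "0 0 -56 188 -134 -14 0" --pt "0 0 -64 210 -150 -16 0" --squeeze 60

```text
time_s: 0.9
ee_pos: [0.3566, -0.3766, 0.4206]
tcp_rot: [0.745, 0.668, 0.0, -0.0]
force: [0.3, -1.0, -0.4]
opening: 0.996
grip_force: 0.0
```

```bash
python3 - <<'E'
from h import *
from rig import manip
delta(manip.state(),[.427,-.274,.39],112.2)
E
```

```text
turn [ -0.   -0.  -28.4] shift [109.6  58.9  30.6]
```

move_arm --pt "0 0 -6 20 10 5 0" --pt "0 0 -12 40 20 11 0" --pt "0 0 -18 64 34 18 0" --pt "0 0 -24 88 47 24 0" --pt "0 0 -28.4 105 56 30 0" --pt "0 0 -28.4 110 59 31 0" --pt "0 0 -28.4 110 59 31 0" --pt "0 0 -28.4 110 59 31 0"

```text
time_s: 1.7
ee_pos: [0.4263, -0.2772, 0.3897]
tcp_rot: [0.562, 0.827, -0.0, -0.0]
force: [-0.1, 0.0, 0.5]
opening: 1.003
grip_force: 0.0
```

```bash
python3 - <<'E'
from h import *
from rig import manip
st=manip.state();f=manip.grab_frame("wrist"); print(st["ee_pos"],st["tcp_rot"])
print({k:v for k,v in f.items() if k!="pixels"})
pickle.dump((st,f),open("w1.pkl","wb")); cv2.imwrite("pics/w1.png",f["pixels"][:,:,::-1])
E
```

```text
[ 0.42632922 -0.27724788  0.38974548] [ 5.62196517e-01  8.27003597e-01 -3.56643763e-04 -9.98490418e-06]
{'fx': 371.64829954431775, 'fy': 371.64829954431775, 'cx': 325.13873793750355, 'cy': 236.54419529558717, 'tool_from_camera': array([[ 6.96999217e-04,  9.48716785e-01,  3.16126520e-01,
         8.13905037e-02],
       [ 9.99999279e-01, -3.52214693e-04, -1.14778957e-03,
        -1.29476381e-04],
       [-9.77582829e-04,  3.16127092e-01, -9.48716346e-01,
         3.00804372e-02],
       [ 0.00000000e+00,  0.00000000e+00,  0.00000000e+00,
         1.00000000e+00]])}
```

View pics/w1.png

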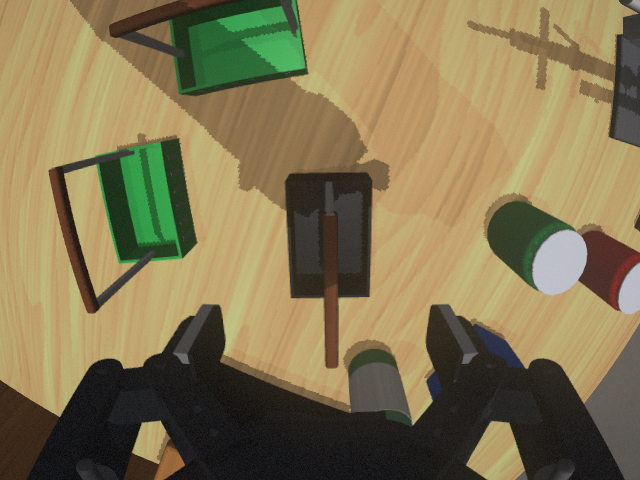

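The wrist view shows the bar running nearly vertically, from (330,214) to (332,367), centred between the fingers.

```bash
cat >> h.py <<'E'
def wonz(st,f,u,v,z):
    x,y=u-f["cx"],v-f["cy"]; r=np.hypot(x,y); th=r/f["fx"]
    c=np.array([np.sin(th)*x/r,-np.sin(th)*y/r,-np.cos(th)])
    M=f["tool_from_camera"]; q=R.from_quat(st["tcp_rot"])
    d=q.apply(M[:3,:3]@c); o=q.apply(M[:3,3])+st["ee_pos"]
    return o+d*(z-o[2])/d[2]
E
python3 - <<'E'
from h import *
from rig import manip
st,f=pickle.load(open("w1.pkl","rb"))
h=cv2.cvtColor(f["pixels"],cv2.COLOR_RGB2HSV)
m=cv2.inRange(h,(0,100,30),(12,255,140)); m[:200]=0;m[380:]=0;m[:,:300]=0;m[:,360:]=0
p=cv2.findNonZero(m); x,y,w,hh=cv2.boundingRect(p); print(x,y,w,hh)
r=cv2.minAreaRect(p);b=cv2.boxPoints(r); b=b[np.argsort(b[:,1])]
a,c=b[:2].mean(0),b[2:].mean(0); A,C=wonz(st,f,*a,.1545),wonz(st,f,*c,.1545)
print(a,c,A,C,"len",np.linalg.norm(A-C)); m_=(A+C)/2; u=(A-C)/np.linalg.norm(A-C); print("mid",m_,"ang",np.degrees(np.arctan2(u[1],u[0])))
g=m_+.03*u; ang=np.degrees(np.arctan2(u[1],u[0])); print(g); delta(manip.state(),[g[0],g[1],.305],ang)
E
```

```text
322 212 23 156
[332.22174 211.85822] [334.89545 366.9328 ] [ 0.41983525 -0.24994502  0.1545    ] [ 0.46285474 -0.35111328  0.1545    ] len 0.10993494859001421
mid [ 0.441345   -0.30052915  0.1545    ] ang 113.03651414660415
[ 0.42960547 -0.27292148  0.1545    ]
turn [-0.   0.  -1.5] shift [ 3.   4.8 84.8]
```

move_arm --pt "0 0 -0.5 1 1 12 0" --pt "0 0 -1 3 4 26 0" --pt "0 0 -1 3 4 42 0" --pt "0 0 -1 3 4 58 0" --pt "0 0 -1 3 4 72 0" --pt "0 0 -1 3 4 81 60" --pt "0 0 -1 3 4 85 120" --pt "0 0 -1 3 4 85 160" --squeeze 70

```text
time_s: 2.55
ee_pos: [0.4294, -0.2718, 0.3041]
tcp_rot: [0.554, 0.833, 0.0, -0.0]
force: [-0.2, -0.7, -0.9]
opening: 0.517
grip_force: 0.0
```

move_arm --pt "0 0 0 0 0 0 255" --pt "0 0 0 0 0 0 255" --pt "0 0 0 0 0 0 255" --pt "0 0 0 0 0 0 255" --pt "0 0 0 0 0 0 255" --pt "0 0 0 0 0 0 255" --pt "0 0 0 0 0 0 255" --pt "0 0 0 0 0 0 255"

```text
time_s: 3.35
ee_pos: [0.4295, -0.272, 0.3054]
tcp_rot: [0.554, 0.833, -0.0, 0.0]
force: [-3.0, 0.2, 7.4]
opening: 0.084
grip_force: 68.8
```

move_arm --pt "0 0 0 0 0 -8 255" --pt "0 0 0 0 0 -20 255" --pt "0 0 0 0 0 -36 255" --pt "0 0 0 0 0 -54 255" --pt "0 0 0 0 0 -72 255" --pt "0 0 0 0 0 -90 255" --pt "0 0 0 0 0 -100 255" --pt "0 0 0 0 0 -105 255"

```text
time_s: 4.15
ee_pos: [0.4296, -0.2718, 0.411]
tcp_rot: [0.554, 0.833, -0.0, 0.001]
force: [0.3, -0.3, -2.7]
opening: 0.087
grip_force: 68.5
```

```bash
python3 - <<'E'
from h import *
from rig import manip
st=manip.state();f=manip.grab_frame("scene"); cv2.imwrite("pics/s1.png",cv2.resize(f["pixels"][80:320,150:400,::-1],None,fx=2.4,fy=2.4))
print(st["opening"],st["force"]);delta(st,[.446,-.050,.41],106.3)
E
```

```text
0.086885338936743 [ 0.33645204 -0.3466811  -2.65992589]
turn [0.1 0.1 6.5] shift [198.2 100.9   0.8]
```

View pics/s1.png

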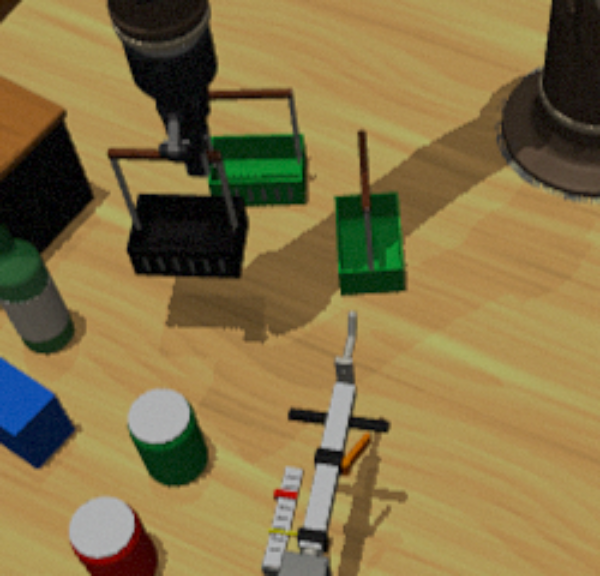

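The basket is lifted and level, with the bar at (110–220,155) in the crop. Next I carry it to the point in front of the hook.

move_arm --pt "0 0 1 10 5 0 255" --pt "0 0 2 33 17 0 255" --pt "0 0 3 66 34 0 255" --pt "0 0 4 100 51 0 255" --pt "0 0 5 134 68 0 255" --pt "0 0 6 166 84 0 255" --pt "0 0 6.5 188 96 0 255" --pt "0 0 6.5 198 101 0 255"

```text
time_s: 5.0
ee_pos: [0.4459, -0.0477, 0.4093]
tcp_rot: [0.599, 0.801, 0.0, -0.0]
force: [0.5, -0.6, -1.8]
opening: 0.089
grip_force: 68.5
```

```bash
python3 - <<'E'
from h import *
from rig import manip
st=manip.state();f=manip.grab_frame("wrist");s=manip.grab_frame("scene"); print(st["ee_pos"],st["tcp_rot"],st["force"])
pickle.dump((st,f),open("w2.pkl","wb"));pickle.dump(s,open("s2.pkl","wb"))
o=np.zeros((480,800,3),np.uint8);o[:,:400]=f["pixels"][:,120:520,::-1];o[:,400:]=cv2.resize(s["pixels"][130:298,200:340,::-1],(400,480),interpolation=2)
cv2.imwrite("pics/w2.png",o)
E
```

```text
[ 0.4458723  -0.04773468  0.40930741] [ 5.98683698e-01  8.00985408e-01  1.19056263e-04 -4.37594951e-04] [ 0.46883398 -0.58694589 -1.80268361]
```

View pics/w2.png

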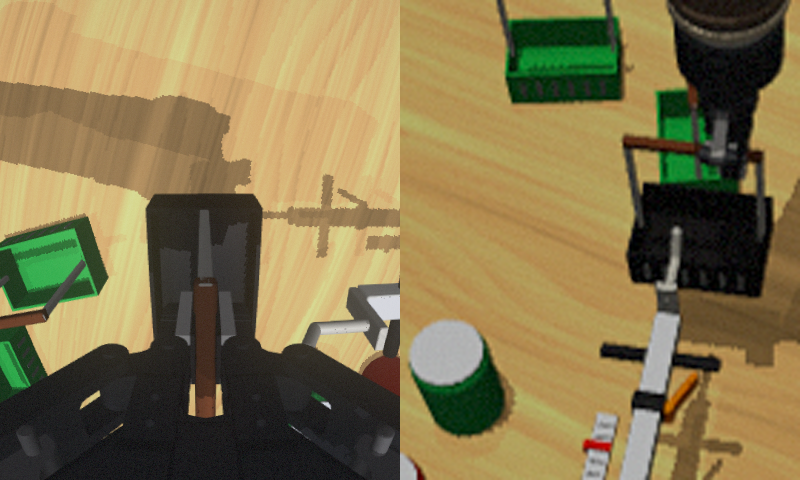

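The wrist crop shows the bar along column 205. The hook tip is at crop (315,328), or (435,328) in the full frame, level with the free part of the bar.

```bash
python3 - <<'E'
from h import *
from rig import manip
st,f=pickle.load(open("w2.pkl","rb"))
print("tip",wonz(st,f,433,327,.222))
A=wonz(st,f,326,281,.2588);C=wonz(st,f,325,415,.2588);m=(A+C)/2;u=(A-C);print(A,C,"mid",m,np.linalg.norm(u),np.degrees(np.arctan2(u[1],u[0])))
q=R.from_quat(st["tcp_rot"]).inv(); print("bar mid tool",q.apply(m-st["ee_pos"])); print("tip tool",q.apply(wonz(st,f,433,327,.222)-st["ee_pos"]))
E
```

```text
tip [ 0.50443397 -0.0509292   0.222     ]
[ 0.43914663 -0.02404042  0.2588    ] [ 0.45795294 -0.08887983  0.2588    ] mid [ 0.44854978 -0.05646013  0.2588    ] 0.06751167781218369 106.17450522306224
bar mid tool [-9.25345205e-03  1.47398691e-04  1.50499615e-01]
tip tool [-0.01980383  0.05532284  0.18727234]
```

```bash
cat >> h.py <<'E'
def wproj(st,f,P):
    M=np.linalg.inv(f["tool_from_camera"]); p=R.from_quat(st["tcp_rot"]).inv().apply(np.asarray(P)-st["ee_pos"])
    c=M[:3,:3]@p+M[:3,3]; th=np.arctan2(np.hypot(c[0],c[1]),-c[2]); n=np.hypot(c[0],c[1])
    return f["cx"]+f["fx"]*th*c[0]/n, f["cy"]-f["fx"]*th*c[1]/n
E
python3 - <<'E'
from h import *
st,f=pickle.load(open("w2.pkl","rb"))
for P in ([.506,-.066,.222],[.506,-.066,.198],[.532,-.058,.198],[.5484,-.0535,.215],[.574,.003,.17],[.588,-.042,.17]): print(P,wproj(st,f,P))
g=f["pixels"][300:380,410:530,::-1]; cv2.imwrite("pics/w2z.png",cv2.resize(g,None,fx=6,fy=6,interpolation=2))
E
```

```text
[0.506, -0.066, 0.222] (np.float64(424.20992864807545), np.float64(350.7128607046342))
[0.506, -0.066, 0.198] (np.float64(414.882691810309), np.float64(327.05630404705823))
[0.532, -0.058, 0.198] (np.float64(458.24863223394374), np.float64(324.477626695384))
[0.5484, -0.0535, 0.215] (np.float64(493.89513716880134), np.float64(338.314908806397))
[0.574, 0.003, 0.17] (np.float64(532.0180053710192), np.float64(235.92079951107846))
[0.588, -0.042, 0.17] (np.float64(520.3065665800278), np.float64(299.26171942603366))
```

View pics/w2z.png

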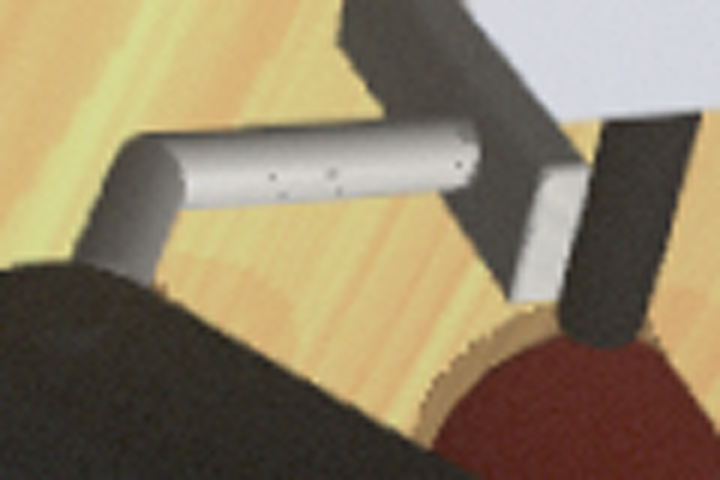

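```bash
python3 - <<'E'
from h import *
from rig import manip
st,f=pickle.load(open("w2.pkl","rb"))
y=np.array([-.281,.960]);x=np.array([.96,.281])
for n,P in (("elbow",wonz(st,f,435,328,.198)),("rodend",wonz(st,f,486,326.5,.198)),("tip",np.array([.506,-.066,0])),("xb",np.array([.588,-.042,0]))):
    print(n,P,"along",P[:2]@x,"lat",P[:2]@y)
s=manip.state(); print("tcp along/lat",s["ee_pos"][:2]@x,s["ee_pos"][:2]@y)
E
```

```text
elbow [ 0.5184395  -0.06368344  0.198     ] along 0.47980687781382797 lat -0.20681759922097634
rodend [ 0.55127486 -0.05525966  0.198     ] along 0.5136958983678938 lat -0.20795751179761277
tip [ 0.506 -0.066  0.   ] along 0.46721399999999996 lat -0.205546
xb [ 0.588 -0.042  0.   ] along 0.552678 lat -0.205548
tcp along/lat 0.41432563958927104 -0.17253544827279832
```

move_arm --pt "0 0 0 -1 5 0 255" --pt "0 0 0 -2 15 0 255" --pt "0 0 0 -3 28 0 255" --pt "0 0 0 -3.5 42 0 255" --pt "0 0 0 -3.5 56 0 255" --pt "0 0 0 -3.5 68 0 255" --pt "0 0 0 -3.5 77 0 255" --pt "0 0 0 -3.5 80 0 255"

```text
time_s: 5.9
ee_pos: [0.5248, -0.0306, 0.4095]
tcp_rot: [0.6, 0.8, 0.0, -0.0]
force: [-0.2, 0.7, -1.6]
opening: 0.087
grip_force: 68.5
```

move_arm --pt "0 0 0 0 0 0 255" --pt "0 0 0 0 0 3 255" --pt "0 0 0 0 0 9 255" --pt "0 0 0 0 0 16 255" --pt "0 0 0 0 0 23 255" --pt "0 0 0 0 0 28 255" --pt "0 0 0 0 0 30 255" --pt "0 0 0 0 0 30 255"

```text
time_s: 6.7
ee_pos: [0.5238, -0.0312, 0.3793]
tcp_rot: [0.6, 0.8, -0.0, -0.0]
force: [-0.5, -0.8, -2.0]
opening: 0.091
grip_force: 68.5
```

```bash
python3 - <<'E'
from h import *
from rig import manip
st=manip.state();s=manip.grab_frame("scene");t=manip.grab_frame("top"); print(st["ee_pos"],st["force"])
x=np.array([.96,.281]);y=np.array([-.281,.960]);print(st["ee_pos"][:2]@x,st["ee_pos"][:2]@y)
o=np.zeros((600,800,3),np.uint8);o[:,:400]=cv2.resize(s["pixels"][170:320,240:340,::-1],(400,600),interpolation=2);o[:,400:]=cv2.resize(t["pixels"][130:280,300:400,::-1],(400,600),interpolation=2)
cv2.imwrite("pics/s3.png",o)
E
```

```text
[ 0.52375228 -0.03118477  0.37931641] [-0.45276397 -0.7863152  -1.99645459]
0.4940392658566635 -0.17711176503072767
```

View pics/s3.png

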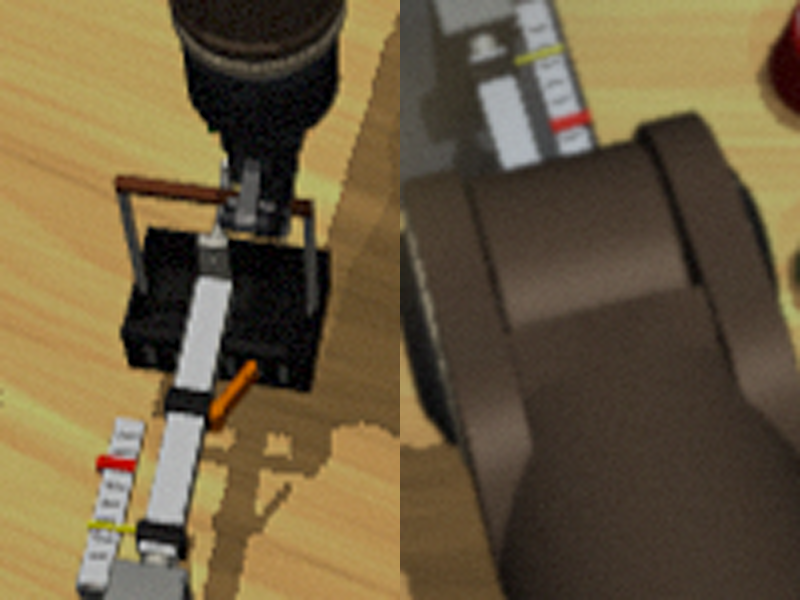

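The scene view shows the bar across the hook, from (118,183) to (310,208), with the gripper to its right. There is no contact force yet even though the bar is already below tip height, so it is behind the tip.

move_arm --pt "0 0 0 0 0 3 255" --pt "0 0 0 0 0 7 255" --pt "0 0 0 0 0 11 255" --pt "0 0 0 0 0 14 255" --pt "0 0 0 0 0 16 255" --pt "0 0 0 0 0 17 255" --pt "0 0 0 0 0 17.5 255" --pt "0 0 0 0 0 17.5 255"

```text
time_s: 7.6
ee_pos: [0.5238, -0.0312, 0.3622]
tcp_rot: [0.6, 0.8, 0.0, 0.0]
force: [0.1, 0.0, -1.1]
opening: 0.087
grip_force: 68.5
```

move_arm --pt "0 0 0 0 0 0.5 255" --pt "0 0 0 0 0 0.8 240" --pt "0 0 0 0 0 0.8 225" --pt "0 0 0 0 0 0.8 205" --pt "0 0 0 0 0 0.8 180" --pt "0 0 0 0 0 0.8 150" --pt "0 0 0 0 0 0.8 120" --pt "0 0 0 0 0 0.8 100"

```text
time_s: 8.4
ee_pos: [0.5238, -0.0311, 0.3614]
tcp_rot: [0.6, 0.8, 0.0, 0.0]
force: [-0.7, 0.1, -0.1]
opening: 0.604
grip_force: 0.0
```

move_arm --pt "0 0 0 0 0 0 90" --pt "0 0 0 0 0 -5 90" --pt "0 0 0 0 0 -15 90" --pt "0 0 0 0 0 -30 90" --pt "0 0 0 0 0 -48 90" --pt "0 0 0 0 0 -68 90" --pt "0 0 0 0 0 -88 90" --pt "0 0 0 0 0 -100 90"

```text
time_s: 9.2
ee_pos: [0.524, -0.0309, 0.4638]
tcp_rot: [0.6, 0.8, 0.001, 0.001]
force: [-0.7, 0.6, -0.4]
opening: 0.647
grip_force: 0.0
```

```bash
python3 - <<'E'
from h import *
from rig import manip
st=manip.state(); print(st["opening"],st["force"])
f=manip.grab_frame("wrist");s=manip.grab_frame("scene");pickle.dump((st,f),open("w4.pkl","wb"));pickle.dump(s,open("s4.pkl","wb"))
h=cv2.cvtColor(s["pixels"],cv2.COLOR_RGB2HSV)
m=cv2.inRange(h,(0,100,30),(14,255,150));m[:170]=0;m[240:]=0;m[:,:260]=0;m[:,330:]=0
n,l,c,_=cv2.connectedComponentsWithStats(m)
for r in c[1:]:
    if r[4]>15: print(r)
x=np.array([.96,.281]);y=np.array([-.281,.960])
print([proj(s,[*(.495*x+(-.2065+k)*y),.211]) for k in(-.055,.055)])
# next: over the crossbar; tool x at 16.3 deg, grasp centre along xb+17, lat +3.75
delta(st,[*((.552+.017)*x+(-.2055+.004)*y),.40],16.3)
o=np.zeros((480,800,3),np.uint8);o[:,:400]=f["pixels"][:,120:520,::-1];o[:,400:]=cv2.resize(s["pixels"][170:290,240:340,::-1],(400,480),interpolation=2)
cv2.imwrite("pics/w4.png",o)
E
```

```text
0.6469147034660273 [-0.69168732  0.61808772 -0.4122219 ]
[270 219  48   9 160]
[(np.float64(269.4165737836818), np.float64(220.12528990710393)), (np.float64(318.61251649393967), np.float64(226.7043775513638))]
turn [ 0.2 -0.1 90. ] shift [-24.6  74.9  64. ]
```

The hung bar projects to (270–318, 219–228), where a seated bar should be, so the basket is on the hook. Next I turn the gripper and move above the crossbar.

move_arm --pt "0 0 8 -2 6 0 38" --pt "0 0 16 -5 15 0 38" --pt "0 0 24 -9 26 0 38" --pt "0 0 32 -13 38 0 38" --pt "0 0 40 -17 50 0 38" --pt "0 0 48 -21 62 0 38" --pt "0 0 56 -24 72 0 38" --pt "0 0 64 -24.6 75 0 38"

```text
time_s: 10.1
ee_pos: [0.6034, -0.0339, 0.4598]
tcp_rot: [0.934, 0.358, -0.001, -0.0]
force: [-0.7, 0.0, -1.0]
opening: 0.852
grip_force: 0.0
```

```bash
python3 - <<'E'
from h import *
from rig import manip
x=np.array([.96,.281]);y=np.array([-.281,.960])
delta(manip.state(),[*((.552+.017)*x+(-.2055+.004)*y),.42],16.3)
E
```

```text
turn [-0.1  0.1 25.6] shift [-0.1 -0.6 39.8]
```

move_arm --pt "0 0 7 0 0 5 38" --pt "0 0 14 0 0 12 38" --pt "0 0 21 0 0 20 38" --pt "0 0 25.6 0 -0.5 28 38" --pt "0 0 25.6 0 -0.5 35 38" --pt "0 0 25.6 0 -0.5 40 38" --pt "0 0 25.6 0 -0.5 40 38" --pt "0 0 25.6 0 -0.5 40 38"

```text
time_s: 10.9
ee_pos: [0.6024, -0.0335, 0.4214]
tcp_rot: [0.989, 0.145, -0.0, -0.0]
force: [0.4, 0.3, -0.2]
opening: 0.851
grip_force: 0.0
```

```bash
python3 - <<'E'
from h import *
from rig import manip
st=manip.state();f=manip.grab_frame("wrist");pickle.dump((st,f),open("w5.pkl","wb"))
print(st["ee_pos"],st["tcp_rot"])
cv2.imwrite("pics/w5.png",f["pixels"][:,:,::-1])
E
```

```text
[ 0.60242117 -0.03347768  0.42135728] [ 9.89376300e-01  1.45377212e-01 -3.56449441e-05 -4.06382210e-05]
```

View pics/w5.png

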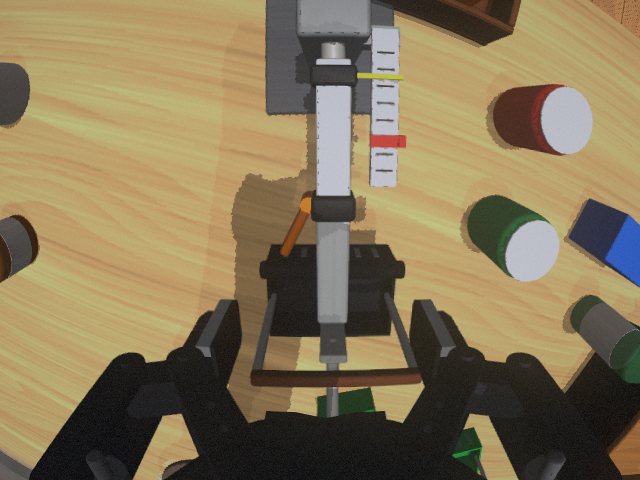

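The wrist view shows the basket hanging with its bar at (252–420,378). The crossbar is at row 269, columns 262–403, and the lever runs from (307,205) to (287,255). The pointer is at row 77 and the red mark at row 141.

```bash
python3 - <<'E'
from h import *
st,f=pickle.load(open("w5.pkl","rb")); q=R.from_quat(st["tcp_rot"]).inv()
print(st["tcp_rot"], "phi",2*np.degrees(np.arctan2(st["tcp_rot"][1],st["tcp_rot"][0])))
T=lambda u,v,z:(q.apply(wonz(st,f,u,v,z)-st["ee_pos"])*1000).round(1)
h=cv2.cvtColor(f["pixels"],cv2.COLOR_RGB2HSV)
def cen(lo,hi,box):
    m=cv2.inRange(h,lo,hi);k=np.zeros_like(m);k[box[1]:box[3],box[0]:box[2]]=1;p=cv2.findNonZero(m*k)[:,0];return p
p=cen((24,120,100),(34,255,255),(355,60,410,90));print("ptr",p.mean(0),T(*p.mean(0),.176),"tip",p[:,0].max())
p=cen((0,150,100),(8,255,255),(365,120,410,160));print("mark",p.mean(0),T(*p.mean(0),.174))
p=cen((5,150,60),(20,255,255),(270,190,313,262));
for n,u in(("tip",p[p[:,1]>p[:,1].max()-4].mean(0)),("tip-left",p[p[:,0].argmin()])):print("lever",n,u,T(*u,.179))
print("xb",T(262,269,.17),T(404,269,.17),T(333,269,.17)); print("tube",T(317,215,.18),T(350,215,.18))
E
```

```text
[ 9.89376300e-01  1.45377212e-01 -3.56449441e-05 -4.06382210e-05] phi 16.71824659532588
ptr [379.64344262  76.01229508] [105.8  30.8 245.3] tip 403
mark [387.74683544 140.96708861] [ 67.8  36.4 247.3]
lever tip [284.9        253.16666667] [-2.000e-01 -2.480e+01  2.424e+02]
lever tip-left [280 250] [  1.9 -27.8 242.4]
xb [-14.8 -41.4 251.4] [-14.9  51.8 251.4] [-14.5   5.  251.4]
tube [ 24.3  -4.9 241.4] [ 24.3  14.5 241.4]
```

move_arm --pt "0 0 0 2 0.5 8 38" --pt "0 0 0 4 1 20 38" --pt "0 0 0 4 1 34 38" --pt "0 0 0 4 1 50 38" --pt "0 0 0 4 1 66 38" --pt "0 0 0 4 1 82 38" --pt "0 0 0 4 1 94 38" --pt "0 0 0 4 1 101 38"

```text
time_s: 11.75
ee_pos: [0.6061, -0.0332, 0.3184]
tcp_rot: [0.989, 0.145, -0.001, -0.0]
force: [-0.5, 0.4, 0.1]
opening: 0.85
grip_force: 0.0
```

```bash
cat >> h.py <<'E'
def look():
    from rig import manip
    st=manip.state();f=manip.grab_frame("wrist"); q=R.from_quat(st["tcp_rot"]).inv(); print(st["time_s"],st["ee_pos"],st["force"],st["opening"])
    h=cv2.cvtColor(f["pixels"],cv2.COLOR_RGB2HSV)
    def T(lo,hi,rows,z):
        m=cv2.inRange(h,lo,hi);m[rows:]=0;m[:,:340]=0;m[:,440:]=0
        n,l,s,c=cv2.connectedComponentsWithStats(m);i=1+s[1:,4].argmax()
        t=q.apply(wonz(st,f,*c[i],z)-st["ee_pos"])*1000; print(s[i],t.round(1)); return t
    a=T((24,120,80),(34,255,255),200,.176);b=T((0,150,80),(8,255,255),240,.174); print("pull still",(a-b)[0].round(1))
    m=cv2.inRange(h,(8,150,60),(20,255,255));m[:,345:]=0;m[:,180:200]=m[:,180:200]
    n,l,s,c=cv2.connectedComponentsWithStats(m);i=1+s[1:,4].argmax();print("orange",s[i])
    return f
E
python3 -c "from h import *;look()"
```

```text
11.75 [ 0.60606656 -0.03324514  0.31840268] [-0.47911626  0.37958669  0.05542882] 0.8503050831044198
[384  42  56  15 582] [102.8  25.4 142.2]
[406 162  34  23 735] [ 64.2  30.6 144.2]
pull still 38.6
orange [ 248  258   52  107 2015]
```

move_arm --pt "0 0 0 -2 0 0 38" --pt "0 0 0 -6 0 0 38" --pt "0 0 0 -12 0 0 38" --pt "0 0 0 -18 0 0 38" --pt "0 0 0 -25 0 0 38" --pt "0 0 0 -32 0 0 38" --pt "0 0 0 -37 0 0 38" --pt "0 0 0 -39 0 0 38"

```text
time_s: 12.6
ee_pos: [0.57, -0.0438, 0.3217]
tcp_rot: [0.989, 0.145, 0.003, -0.0]
force: [7.3, 2.2, -6.2]
opening: 0.848
grip_force: 3.7
```

```bash
python3 -c "from h import *;look()"
```

```text
12.6 [ 0.56998347 -0.04379017  0.32165624] [ 7.25780663  2.19259353 -6.20311903] 0.8482823640846023
[383  41  57  14 575] [104.1  26.2 146.2]
[406  54  34  16 442] [100.3  30.7 148.2]
pull still 3.8
orange [ 250  249   51  108 1990]
```

move_arm --pt "0 0 0 -1 0 0 38" --pt "0 0 0 -2.5 0 0 38" --pt "0 0 0 -4 0 0 38" --pt "0 0 0 -4 0 0 38" --pt "0 0 0 -4 0 0 38" --pt "0 0 0 -4 0 0 38" --pt "0 0 0 -4 0 0 38" --pt "0 0 0 -4 0 0 38"

```text
time_s: 13.45
ee_pos: [0.5665, -0.0448, 0.3216]
tcp_rot: [0.989, 0.145, 0.003, -0.0]
force: [7.0, 2.6, -5.1]
opening: 0.851
grip_force: 3.4
```

```bash
python3 -c "from h import *;look()"
```

```text
13.45 [ 0.56651868 -0.0448288   0.32164387] [ 7.02789554  2.55619802 -5.08073422] 0.8513024047199288
[383  41  57  14 570] [104.1  26.2 146.2]
[406  34  34  11 253] [107.7  30.7 148.2]
pull still -3.6
orange [ 250  249   52  109 1957]
```

```bash
python3 - <<'E'
from h import *
from rig import manip
x=np.array([np.cos(np.radians(16.5)),np.sin(np.radians(16.5))])
s5,f5=pickle.load(open("w5.pkl","rb"))
print("mark along w5",wonz(s5,f5,387.7,141,.174)[:2]@x)
st=manip.state();f=manip.grab_frame("wrist");h=cv2.cvtColor(f["pixels"],cv2.COLOR_RGB2HSV)
for n,lo,hi,z in(("red",(0,150,80),(8,255,255),.174),("yel",(24,120,80),(34,255,255),.176)):
    m=cv2.inRange(h,lo,hi);m[100:]=0;m[:,:395]=0;m[:,440:]=0
    a,l,s,c=cv2.connectedComponentsWithStats(m)
    for i in range(1,a):
        if s[i,4]>8: print(n,s[i],c[i].round(1),"along",(wonz(st,f,*c[i],z)[:2]@x).round(4), [(wonz(st,f,c[i][0],v,z)[:2]@x).round(4) for v in(s[i,1]-.5,s[i,1]+s[i,3]-.5)])
E
```

```text
mark along w5 0.6360074223997403
red [406  34  34  11 254] [422.8  39.1] along 0.6391 [np.float64(0.641), np.float64(0.6372)]
red [407  54  33   4  50] [423.3  55.4] along 0.6336 [np.float64(0.6342), np.float64(0.6329)]
yel [395  42  45  13 446] [416.8  48. ] along 0.6354 [np.float64(0.6376), np.float64(0.6333)]
```

```bash
python3 - <<'E'
from h import *
from rig import manip
x=np.array([np.cos(np.radians(16.5)),np.sin(np.radians(16.5))])
st=manip.state();f=manip.grab_frame("wrist");h=cv2.cvtColor(f["pixels"],cv2.COLOR_RGB2HSV)
r=cv2.inRange(h,(0,150,60),(8,255,255));y=cv2.inRange(h,(20,110,60),(36,255,255))
for c in(412,418,424,430):
    a=np.nonzero(r[:100,c])[0];b=np.nonzero(y[:100,c])[0]
    e=[(wonz(st,f,c,v,z)[:2]@x*1000).round(1) for v,z in((a.min()-.5,.174),(a.max()+.5,.174),(b.min()-.5,.176),(b.max()+.5,.176))]
    print(c,a.min(),a.max(),b.min(),b.max(),e,"ptr-mark",(e[2]+e[3]-e[0]-e[1])/2)
E
```

```text
412 35 55 43 52 [np.float64(640.3), np.float64(633.2), np.float64(637.1), np.float64(633.8)] ptr-mark -1.2999999999999545
418 35 55 43 53 [np.float64(640.5), np.float64(633.3), np.float64(637.3), np.float64(633.6)] ptr-mark -1.4499999999999318
424 36 56 44 53 [np.float64(640.3), np.float64(633.2), np.float64(637.1), np.float64(633.8)] ptr-mark -1.2999999999999545
430 36 56 44 54 [np.float64(640.5), np.float64(633.4), np.float64(637.3), np.float64(633.7)] ptr-mark -1.4499999999999886
```

move_arm --pt "0 0 0 0.6 0 0 38" --pt "0 0 0 1.2 0 0 38" --pt "0 0 0 1.2 0 0 50" --pt "0 0 0 1.2 0 0 60" --pt "0 0 0 1.2 0 0 70" --pt "0 0 0 1.2 0 0 80" --pt "0 0 0 1.2 0 0 90" --pt "0 0 0 1.2 0 0 100" --squeeze 40

```text
time_s: 14.4
ee_pos: [0.5684, -0.0443, 0.3232]
tcp_rot: [0.989, 0.145, 0.004, 0.0]
force: [6.5, 2.6, 3.4]
opening: 0.611
grip_force: 4.4
```

```bash
cat > pm.py <<'E'
from h import *
from rig import manip
x=np.array([np.cos(np.radians(16.5)),np.sin(np.radians(16.5))])
st=manip.state();f=manip.grab_frame("wrist");h=cv2.cvtColor(f["pixels"],cv2.COLOR_RGB2HSV)
r=cv2.inRange(h,(0,150,60),(8,255,255));y=cv2.inRange(h,(20,110,60),(36,255,255))
for c in(414,424):
    a=np.nonzero(r[:100,c])[0];b=np.nonzero(y[:100,c])[0]
    e=[(wonz(st,f,c,v,z)[:2]@x*1000).round(1) for v,z in((a.min()-.5,.174),(a.max()+.5,.174),(b.min()-.5,.176),(b.max()+.5,.176))]
    print(c,e,"ptr-mark",((e[2]+e[3]-e[0]-e[1])/2).round(2))
m=cv2.inRange(h,(8,150,60),(20,255,255));m[:,345:]=0;m[400:]=0
n,l,s,c=cv2.connectedComponentsWithStats(m);i=1+s[1:,4].argmax();print("orange",s[i])
print(st["opening"],st["grip_force"],st["force"],st["ee_pos"])
E
python3 pm.py
```

```text
414 [np.float64(636.3), np.float64(633.3), np.float64(639.6), np.float64(636.3)] ptr-mark 3.15
424 [np.float64(640.4), np.float64(633.2), np.float64(639.6), np.float64(636.2)] ptr-mark 1.1
orange [ 259  248   43  110 1831]
0.6114535223549137 4.413772718980908 [6.51639725 2.58513921 3.36467529] [ 0.5683931  -0.04433949  0.32315891]
```

move_arm --pt "0 0 0 -0.5 0 0 100" --pt "0 0 0 -1 0 0 102" --pt "0 0 0 -1 0 0 108" --pt "0 0 0 -1 0 0 114" --pt "0 0 0 -1 0 0 120" --pt "0 0 0 -1 0 0 126" --pt "0 0 0 -1 0 0 132" --pt "0 0 0 -1 0 0 138"

```text
time_s: 15.25
ee_pos: [0.5676, -0.0446, 0.3233]
tcp_rot: [0.989, 0.145, 0.004, 0.0]
force: [6.5, 2.9, 4.1]
opening: 0.459
grip_force: 4.4
```

```bash
python3 pm.py
```

```text
414 [np.float64(640.4), np.float64(633.2), np.float64(638.9), np.float64(635.5)] ptr-mark 0.4
424 [np.float64(640.3), np.float64(633.1), np.float64(638.8), np.float64(635.5)] ptr-mark 0.45
orange [ 275  248   27  114 1765]
0.45870199402405326 4.408742223749869 [6.52882524 2.87337471 4.09905621] [ 0.56756396 -0.04457069  0.32325833]
```

On the mark, so I close the lever fully.

move_arm --pt "0 0 0 -0.3 0 0 142" --pt "0 0 0 -0.3 0 0 148" --pt "0 0 0 -0.3 0 0 154" --pt "0 0 0 -0.3 0 0 160" --pt "0 0 0 -0.3 0 0 170" --pt "0 0 0 -0.3 0 0 190" --pt "0 0 0 -0.3 0 0 220" --pt "0 0 0 -0.3 0 0 255"

```text
time_s: 16.1
ee_pos: [0.5674, -0.0448, 0.3234]
tcp_rot: [0.989, 0.145, 0.005, 0.0]
force: [6.3, 2.8, 3.5]
opening: 0.313
grip_force: 43.6
```

move_arm --pt "0 0 0 0 0 0 255" --pt "0 0 0 0 0 0 255" --pt "0 0 0 0 0 0 255" --pt "0 0 0 0 0 0 255" --pt "0 0 0 0 0 0 255" --pt "0 0 0 0 0 0 255" --pt "0 0 0 0 0 0 255" --pt "0 0 0 0 0 0 255"

```text
time_s: 16.9
ee_pos: [0.5674, -0.0448, 0.3234]
tcp_rot: [0.989, 0.145, 0.005, 0.0]
force: [6.3, 1.0, 4.8]
opening: 0.303
grip_force: 43.6
```

```bash
python3 pm.py; python3 - <<'E'
from h import *
from rig import manip
s=manip.grab_frame("scene");h=cv2.cvtColor(s["pixels"],cv2.COLOR_RGB2HSV)
m=cv2.inRange(h,(0,100,30),(14,255,150));m[:140]=0;m[225:]=0;m[:,:245]=0;m[:,330:]=0
n,l,c,_=cv2.connectedComponentsWithStats(m); print([list(r) for r in c[1:] if r[4]>15])
x=np.array([.96,.281]);y=np.array([-.281,.960])
print([proj(s,[*(.457*x+(-.2065+k)*y),.211]) for k in(-.055,.055)])
E
```

```text
414 [np.float64(640.2), np.float64(633.1), np.float64(638.8), np.float64(635.4)] ptr-mark 0.45
424 [np.float64(640.2), np.float64(633.3), np.float64(638.7), np.float64(635.3)] ptr-mark 0.25
orange [ 278  247   29  115 1707]
0.30296222497593406 43.61082851886749 [6.29193715 1.04020187 4.7570338 ] [ 0.56740777 -0.04480924  0.32337947]
[[np.int32(309), np.int32(209), np.int32(12), np.int32(4), np.int32(31)]]
[(np.float64(273.0574415936785), np.float64(206.0169533175228)), (np.float64(321.42096179564504), np.float64(212.34862044049177))]
```

```bash
python3 -c "
from rig import manip
print(manip.job_done())"
```

```text
the job is handed in; nothing more can be done
None
```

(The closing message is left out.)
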